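# Clear the seal-carving plate, set the clamp nut a quarter turn loose and hold it

### The job

Wipe the four stone scraps off the seal-carving plate onto the table with the scraper block (they are sharp: keep the fingers off them), then stand the block upright on the bare table. Then screw the knurled nut of the plate's clamp fully down until it bottoms out, back it off a quarter turn so that the bar is just free, and finish still gripping the nut by its head, motionless at that setting, so that I can line up the bar. Leave the other things on the table where they are.

Things in the scene. Friction and masses are not known exactly. Their poses are not given: they have to be found in the camera images.
- plate: seal-carving plate, flat grey metal, 100 (its x) x 180 (its y) x 12 mm high, fixed to the table, in part over a writing mat 2 mm thick. Origin: centre of its underside, on the table top; z up. Its top is 12 mm above the table. Scraps lie at x = -10 to 28, y = -70 to 2 mm. Clamp bar along x over y = 47 to 73 mm, its top 25 to 28 mm above the table; nut at x = 0, y = 60 mm
- nut_grip (a point): on the vertical axis of the steel knurled nut, mid-height of its round head; 56 mm above the table with the nut bottomed out; turns and rises with the nut; z up. Head 31 mm diameter, 20 high; below it a hub 20 diameter, 21 high, stands on the bar, so fingertips may reach up to 20 mm below the head. The stud, 11 diameter, stands up through the nut to 80 mm above the table
- nut (a joint): nut angle, rad: 0 = screwed fully down (hard stop); grows as it is unscrewed, counter-clockwise seen from above, to 6.6 at most. Clockwise runs it down. It rises 0.64 mm per rad (4 mm a turn), the bar with it. Starts on the thread 2.2 to 4.2 rad above the stop, so several grasps may be needed; friction about 0.04 N m; stays where it is left
- block_grip (a point): grip point of the scraper block, a loose wooden block of about 0.16 kg with a rubber sole, standing upright: foot 28 (its x) x 100 (its y) x 20 mm high; on it a rib to hold it by, 20 (x) x 92 (y), up to the full height of 60. Point centred in the rib, 45 mm above the sole; z up. Grip across the 20 mm (its x); it wipes broadside along its x, either way
- block: the same scraper block; origin at the centre of its sole (0 on the table, 12 mm up when on the plate), axes as for its grip point
- paper_trimmer: bystander: grey paper trimmer fixed on the table between the block and the plate, base about 190 x 300 mm and 20 mm high. Its long blade arm, on the edge towards the block, stands half raised, its handle end (nearest the robot) up to 190 mm above the table: carry things over it or round it. Origin on the table, near the middle of the base
- chip_0: stone scrap (chip), 15x10 and about 7 high, 10 g, loose on the plate. Origin at the centre of its underside
- chip_1: stone scrap (chip), 12x11 and about 7 high, 10 g, loose on the plate. Origin at the centre of its underside
- chip_2: stone scrap (chip), 14x9 and about 7 high, 10 g, loose on the plate. Origin at the centre of its underside
- chip_3: stone scrap (chip), 13x11 and about 7 high, 10 g, loose on the plate. Origin at the centre of its underside
- seal_a: bystander: stone seal with a domed top, 20x20x54 mm, standing loose on the table or a mat; origin at the centre of its underside
- seal_c: bystander: plain square stone seal, 24x24x55 mm, standing loose on the table or a mat; origin at the centre of its underside
- ink_stick_b: bystander: flat black ink stick, 22x85x10 mm, standing loose on the table or a mat; origin at the centre of its underside
- seal_paste_tin: bystander: round flat tin, 69x64x22 mm, standing loose on the table or a mat; origin at the centre of its underside

How it is judged:
On the way, in this order (a step that is already met when the one before it is completed fails the run):
1. all four scraps are off the plate ((x of chip_0 in the frame of plate above 0.05 m or x of chip_0 in the frame of plate below -0.05 m or y of chip_0 in the frame of plate above 0.09 m or y of chip_0 in the frame of plate below -0.09 m) and (x of chip_1 in the frame of plate above 0.05 m or x of chip_1 in the frame of plate below -0.05 m or y of chip_1 in the frame of plate above 0.09 m or y of chip_1 in the frame of plate below -0.09 m) and (x of chip_2 in the frame of plate above 0.05 m or x of chip_2 in the frame of plate below -0.05 m or y of chip_2 in the frame of plate above 0.09 m or y of chip_2 in the frame of plate below -0.09 m) and (x of chip_3 in the frame of plate above 0.05 m or x of chip_3 in the frame of plate below -0.05 m or y of chip_3 in the frame of plate above 0.09 m or y of chip_3 in the frame of plate below -0.09 m)), for 0.2 s.
2. the block stands upright on the table, off the plate, let go (height (world z) of block between -0.01 and 0.006 m and angle between block's own z axis and vertical below 0.15 rad and (x of block in the frame of plate above 0.05 m or x of block in the frame of plate below -0.05 m or y of block in the frame of plate above 0.09 m or y of block in the frame of plate below -0.09 m) and linear speed of block below 0.02 m/s and contact force between the fingers and block below 0.1 N), for 0.2 s.
3. the nut is screwed down to its stop (value of joint nut below 0.1 rad), for 0.1 s.
At the end, for the whole second after the job is handed in: Scraps on the table, centres outside the plate's outline; block upright (9 deg) on the table off the plate, let go; nut, once down on its stop (0.10 rad), now 1.17 to 1.97 rad back from it, at rest, gripped with over 1.5 N, the point between the pads within 25 mm of its grip point (all of step 1 and all of step 2 and height (world z) of each of chip_0, chip_1, chip_2, chip_3 above -0.02 m and value of joint nut between 1.17 and 1.97 rad and velocity of joint nut between -0.1 and 0.1 rad/s and contact force between the fingers and nut above 1.5 N and distance between the grasp point and nut_grip below 0.025 m); the arm keeps its last pose, push and grip.
It fails at once if the fingers touch a scrap (contact force between the fingers and chip_0 above 0.5 N or contact force between the fingers and chip_1 above 0.5 N or contact force between the fingers and chip_2 above 0.5 N or contact force between the fingers and chip_3 above 0.5 N).
It fails at once if a bystander is moved by more than 30 mm (distance of any of seal_a, seal_c, ink_stick_b, seal_paste_tin from where it was at the start of the episode above 0.03 m).
It also fails if it takes over 72 s, if anything falls off the work surface, if the arm or the gripper's body presses on something with over 40 N, if the wrist force passes 120 N, or if a joint passes its speed limit or range.

### The arm

A 6-joint arm with a two-finger parallel gripper is mounted at the origin on a cart in front of the work surface, level with it; the furniture and walls round the work are solid. World frame = base frame: x ahead of the robot, y to its left, z up, the work surface at z = 0. Lengths are in m, angles in rad, forces in N, time in s.
With the tool pointing down it reaches from about 0.25 to 0.85 m from the base axis. Payload 12.5 kg.
Tool frame: the origin (TCP) lies midway between the tips of the shut fingers; the grasp point (between the pads) lies grip_depth behind it (grip_depth is the distance from the TCP to the grasp point, in m); z points along the fingers, y is the line along which they close (so a half turn about z gives the same grasp; the last joint's range is limited). The gripper opens to 93 mm and grips with 3 to 60 N. Pads are 15 mm wide; open, the fingers measure 128 mm over their backs; the gripper's body (75 mm by 188 mm) begins 65 mm behind the grasp point.
Start: joints at [-1.244, 0.351, 1.652, -0, 1.139, -0.085], TCP at [0.22, -0.504, 0.219] pointing down, gripper open.
Joint ranges: [-2.75, 2.75], [-0.79, 2.1], [0.01, 2.65], [-1.57, 4.71], [0.07, 3.14], [-2.87, 2.87]. Speed limits (rad/s): [2.22, 2.22, 2.79, 3.14, 3.14, 3.14].

### API

Orientations are given as a unit quaternion [w, x, y, z].
In Python, from workcell import get_obs, snapshot, camera_params, hand_in, grip_depth gives the robot as it stands.
- The arm moves only by the shell command python3 -m pendant 'ROWS' [FORCE]. ROWS is text: rows parted by semicolons, each of 7 numbers parted by spaces: the turn, a rotation vector about the tool's x, y, z in degrees, then the shift along the tool's x, y, z in m, then the closure, from -1 (fully open) to 1 (shut). In form: ax ay az x y z hand; .... A call has exactly 5 rows; each row is the pose to reach, as a shift and turn from the pose commanded when the call began, along the tool's axes at that moment; what a row does not reach only later rows make up. A row lasts 1/8 s, in which the tool goes at most 62.5 mm and 10.7 degrees, less where a joint would pass 70% of its speed; a pose out of reach is approached as far as the arm can. A call with a gripper value outside its range is refused whole. The fingers move at their own pace and stop on an object; FORCE is the grip in N (left out, the last holds). Time passes only in rows, so rows that repeat a pose let the fingers close, or fill a call up. It gives the time, the measured TCP pose, the force, the opening and the grip force at its end, in the units of the state.
- get_obs(): the state, without advancing time (a new reading comes with each control period).
- snapshot(name): name is "side" or "top"; returns the picture (420x560x3 uint8, red, green, blue); there is no depth.
- camera_params(name): a dict with "fovy" (degrees; the focal length in pixels is half the picture's height over the tangent of half this angle, whatever the lens; pixels are square), "cx", "cy" (the principal point, pixels), "extrinsics" (4x4, takes a point from camera to world coordinates). Camera axes: x right, y up, looking along -z (the intrinsics and any distortion apply to the point x, -y, -z); pixel columns grow to the right and rows downward; lengths in m; the calibration is good to about 2 mm. A picture is of the moment at which its call begins. camera_params takes no time and is no camera call.
- hand_in(): hands the job in; it is judged then, once.
The state is a dict: "clock": time; "qpos": joint angles; "joint_velocities": joint speeds; "tau": joint torques, N m; "eef_pos": TCP position; "eef_rot": TCP orientation; "wrist_force": force on the tool from outside, world axes, zero at the start; "wrist_torque": the same for the moment, N m; "finger_gap": finger opening in m; "grip_force": force on a finger pad.
Only numpy, scipy, OpenCV 4.12 (cv2) and the standard library are available. Lean on these libraries where they do the work, as an engineer would, in place of code of your own. Each camera call takes 0.05 s, during which the arm holds its last target. There are 200 camera calls.

## Working session

There is one attempt and no reset: what is moved stays moved. The work goes in short steps, Python scripts to look and compute and a shell command to move; the robot and the scene stay as the last step left them, time stands still between calls to the robot, and variables do not carry over. Pictures are saved under pics/ and viewed, at most 10 in all, crops included, and the job is handed in when it is done.

```bash
ls; mkdir -p pics; cat > h.py <<'E'
import numpy as np, cv2
from workcell import *
E
python3 - <<'E'
from h import *
import workcell
for n in("side","top"):
    cv2.imwrite(f"pics/{n}0.png",cv2.resize(snapshot(n)[:,:,::-1],(800,600),interpolation=cv2.INTER_CUBIC))
    p=camera_params(n);print(n,{k:(np.round(v,4).tolist() if k=='extrinsics' else v) for k,v in p.items()})
print(get_obs(),grip_depth)
E
```

```text
pics
side {'fovy': 52.837517973760356, 'cx': 278.5068994239582, 'cy': 204.5179629372518, 'extrinsics': [[-0.9468, 0.1264, -0.296, 0.2206], [-0.3211, -0.3059, 0.8963, 0.9805], [0.0227, 0.9436, 0.3302, 0.4451], [0.0, 0.0, 0.0, 1.0]]}
top {'fovy': 47.00974963404234, 'cx': 288.8221528652967, 'cy': 206.5951405773121, 'extrinsics': [[0.0183, 0.9889, -0.1475, 0.3559], [-0.9998, 0.0196, 0.0075, -0.0216], [0.0103, 0.1473, 0.989, 1.419], [0.0, 0.0, 0.0, 1.0]]}
{'clock': 0.1, 'qpos': array([-1.24359469e+00,  3.51176005e-01,  1.65232001e+00,  6.01506506e-06,
        1.13909056e+00, -8.45900015e-02]), 'joint_velocities': array([ 0.00033295, -0.00154818, -0.00110422, -0.00083405, -0.00095462,
       -0.0014902 ]), 'tau': array([ 1.24088729e-03, -4.98029530e+01, -2.85705668e+01,  7.01158075e-02,
        2.38874584e-02, -3.21007587e-05]), 'eef_pos': array([ 0.22007529, -0.50373554,  0.21817398]), 'eef_rot': array([-4.93636496e-04,  9.78878369e-01,  2.04442880e-01, -5.74252424e-05]), 'wrist_force': array([-0.27977377,  0.62875564,  0.32766652]), 'wrist_torque': array([ 0.03659766, -0.01515031, -0.02615971]), 'grip_force': 0.0, 'finger_gap': 0.09308963153427235} 0.0188
```

View pics/top0.png

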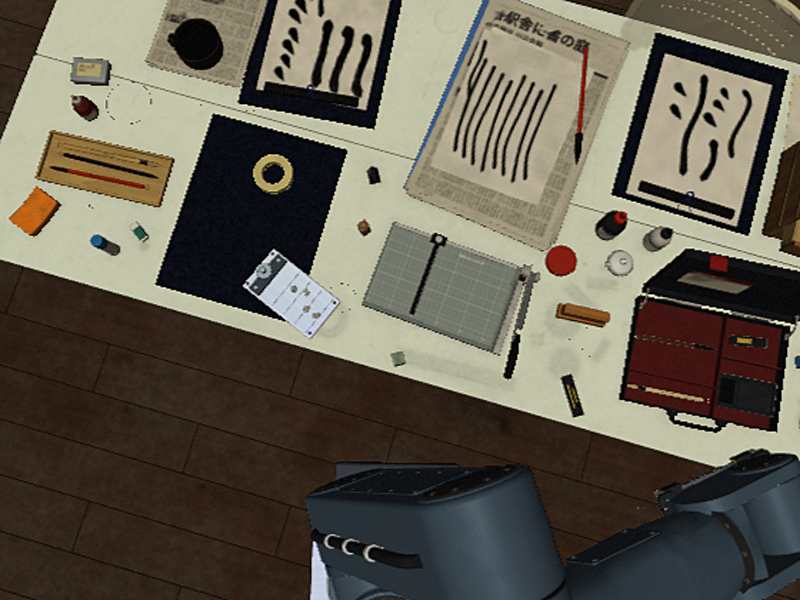

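View pics/side0.png

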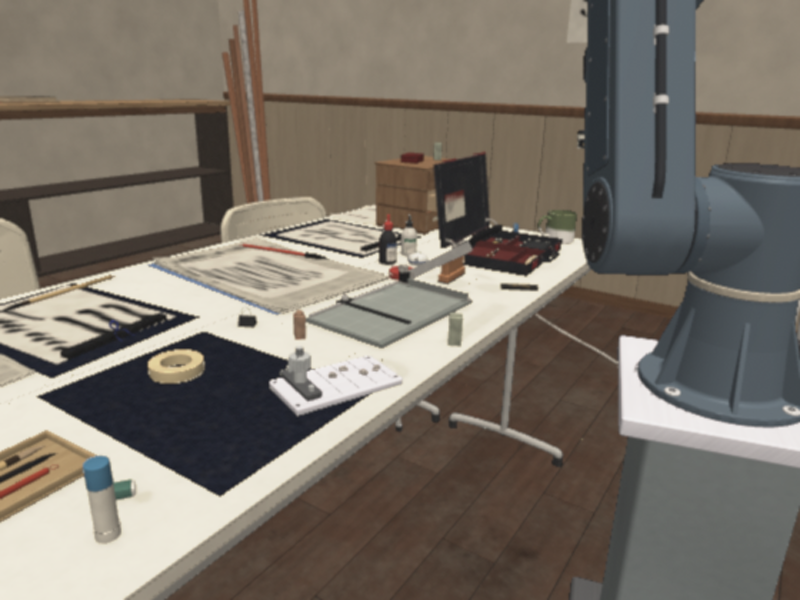

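```bash
python3 - <<'E'
from h import *
im=cv2.imread("pics/top0.png")
# re-take raw for crop
a=snapshot("top")[:,:,::-1]
c1=cv2.resize(a[165:245,160:250],None,fx=6,fy=6,interpolation=cv2.INTER_CUBIC) 
c2=cv2.resize(a[200:250,370:440],None,fx=3.6,fy=3.6,interpolation=cv2.INTER_CUBIC)
o=np.zeros((480,800,3),np.uint8);o[:480,:540]=c1;o[:180,545:797]=c2
cv2.imwrite("pics/c1.png",o)
E
```

```text
(no output)
```

View pics/c1.png

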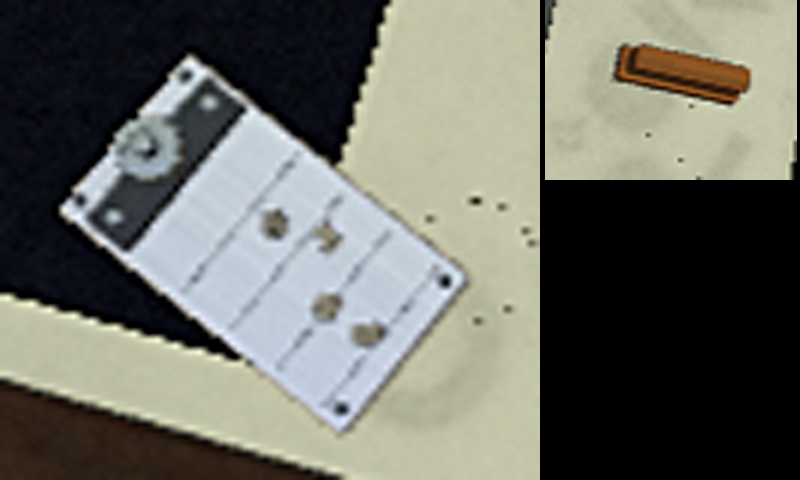

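```bash
cat >> h.py <<'E'
def ray(n,px,z):
    p=camera_params(n);f=210/np.tan(np.radians(p['fovy']/2));E=np.array(p['extrinsics'])
    d=E[:3,:3]@[(px[0]-p['cx'])/f,-(px[1]-p['cy'])/f,-1];o=E[:3,3]
    return o+d*(z-o[2])/d[2]
def proj(n,P):
    p=camera_params(n);f=210/np.tan(np.radians(p['fovy']/2));E=np.linalg.inv(np.array(p['extrinsics']))
    q=E[:3,:3]@P+E[:3,3];return p['cx']+f*q[0]/-q[2],p['cy']-f*q[1]/-q[2]
def crop(u,v,s,x0,y0): return ((u+.5)/s-.5+x0,(v+.5)/s-.5+y0)
from scipy.spatial.transform import Rotation as Ro
def delta(pos,yaw):
    "tool shift and z-turn to reach TCP pos, pointing down, closing line (tool y) at world yaw (deg)"
    o=get_obs();q=o['eef_rot'];R=Ro.from_quat([q[1],q[2],q[3],q[0]]).as_matrix()
    y=np.array([np.cos(np.radians(yaw)),np.sin(np.radians(yaw)),0]);z=np.array([0,0,-1.]);x=np.cross(y,z)
    G=np.c_[x,y,z];G2=np.c_[-x,-y,z]
    print('shift',np.round(R.T@(np.array(pos)-o['eef_pos']),4),'turn',[np.round(Ro.from_matrix(R.T@g).as_rotvec(degrees=True),1).tolist() for g in(G,G2)],'R',np.round(R,3).tolist(),'TCP',np.round(o['eef_pos'],4),'q6',o['qpos'][5].round(2))
E
python3 - <<'E'
from h import *
C=[ray("top",crop(*c,6,160,165),.012)[:2] for c in((190,55),(467,280),(343,432),(62,210))]
print(np.round(C,4).tolist());c=np.mean(C,0);ey=(C[0]+C[3]-C[1]-C[2]);print('plate',c,'len',np.linalg.norm(ey)/2,'yaw y',np.degrees(np.arctan2(ey[1],ey[0])),np.linalg.norm(C[0]-C[3]))
ey/=np.linalg.norm(ey);ex=np.array([ey[1],-ey[0]])
for k in((274,223),(327,238),(327,307),(367,334)):
    q=ray("top",crop(*k,6,160,165),.016)[:2];print('chip',q.round(4),((q-c)@ex).round(4),((q-c)@ey).round(4))
q=ray("top",crop(148,148,6,160,165),.072)[:2];print('nut',q,(q-c)@ex,(q-c)@ey,'pred',c+.06*ey)
B=[ray("top",crop(u-545,v,3.6,370,200),.06)[:2] for u,v in((640,44),(749,70),(745,93),(631,69))]
e=B[1]+B[2]-B[0]-B[3];print('block',np.mean(B,0),np.degrees(np.arctan2(e[1],e[0])),np.linalg.norm(e)/2,np.linalg.norm(B[0]-B[3]))
for n,u,v,z in(('handle',512,376,.02),('handlehi',512,376,.18),('hinge',530,270,.03),('sealc',398,358,.05),('seala',364,226,.05),('ink',571,395,.01),('tin',561,260,.022),('trA',395,222,.02),('trB',498,352,.02),('trC',365,305,.02),('edge',250,300,0),('edge2',450,392,0)): print(n,ray("top",crop(u,v,1/.7,0,0),z)[:2].round(3) if 0 else ray("top",(u*.7,v*.7),z)[:2].round(3))
E
```

```text
[[0.6586, 0.2593], [0.5489, 0.1185], [0.4732, 0.1761], [0.5796, 0.3182]]
plate [0.56505892 0.21802984] len 0.17798359432221386 yaw y 52.614609597112896 0.0985171941210125
chip [0.5746 0.2134] 0.0104 0.0021
chip [0.5677 0.1872] 0.0208 -0.0229
chip [0.5337 0.1858] -0.0054 -0.0446
chip [0.5208 0.1658] -0.0034 -0.0683
nut [0.60048968 0.2648978 ] -0.00030477385888763874 0.05875246382253723 pred [0.60148931 0.265704  ]
block [ 0.53031717 -0.37766696] -101.68086649016854 0.08973601242075259 0.021390518624171975
handle [ 0.403 -0.236]
handlehi [ 0.398 -0.211]
hinge [ 0.62  -0.272]
sealc [ 0.434 -0.005]
seala [0.7  0.07]
ink [ 0.368 -0.357]
tin [ 0.644 -0.338]
trA [0.718 0.007]
trB [ 0.451 -0.208]
trC [0.542 0.065]
edge [0.551 0.304]
edge2 [ 0.369 -0.112]
```

```bash
python3 - <<'E'
from h import *
delta([.530,-.378,.20],-11.7)
E
```

```text
shift [0.3344 0.0088 0.0183] turn [[-0.0, -0.0, -54.7], [-0.0, 0.1, 125.3]] R [[0.916, 0.4, -0.0], [0.4, -0.916, 0.001], [0.0, -0.001, -1.0]] TCP [ 0.2201 -0.5038  0.2182] q6 -0.08
```

```bash
python3 -m pendant '0 0 -11 0.065 0.002 0 -1; 0 0 -22 0.130 0.004 0 -1; 0 0 -33 0.200 0.006 0 -1; 0 0 -44 0.265 0.008 0.01 -1; 0 0 -54.7 0.334 0.009 0.018 -1'; python3 -m pendant '0 0 0 0 0 0 -1; 0 0 0 0 0 0 -1; 0 0 0 0 0 0 -1; 0 0 0 0 0 0 -1; 0 0 0 0 0 0 -1'
python3 - <<'E'
from h import *
delta([.530,-.378,.026],-11.7)
cv2.imwrite("pics/c2.png",cv2.resize(np.hstack([snapshot("top")[170:290,340:500],snapshot("side")[120:240,230:390]])[:,:,::-1],None,fx=2.5,fy=2.5,interpolation=cv2.INTER_CUBIC))
E
```

```text
clock: 0.78
eef_pos: [0.5107, -0.3862, 0.2029]
eef_rot: [-0.0, 0.779, 0.627, -0.0]
wrist_force: [-0.4, -1.5, 0.7]
finger_gap: 0.0931
grip_force: 0.0
clock: 1.4
eef_pos: [0.5085, -0.3877, 0.2036]
eef_rot: [0.0, 0.781, 0.624, 0.0]
wrist_force: [0.7, 0.2, 0.3]
finger_gap: 0.0931
grip_force: 0.0
shift [0.0142 0.0187 0.1776] turn [[0.0, 0.0, -1.1], [0.0, -0.0, 178.9]] R [[0.221, 0.975, 0.0], [0.975, -0.221, -0.0], [-0.0, 0.0, -1.0]] TCP [ 0.5085 -0.3877  0.2036] q6 -0.5
```

```bash
python3 -m pendant '0 0 -1.1 0.0142 0.0187 0.02 -1; 0 0 -1.1 0.0142 0.0187 0.07 -1; 0 0 -1.1 0.0142 0.0187 0.12 -1; 0 0 -1.1 0.0142 0.0187 0.16 -1; 0 0 -1.1 0.0142 0.0187 0.1776 -1'
python3 -m pendant '0 0 0 0 0 0 1; 0 0 0 0 0 0 1; 0 0 0 0 0 0 1; 0 0 0 0 0 0 1; 0 0 0 0 0 0 1' 40
python3 - <<'E'
from h import *
o=get_obs();print(o['wrist_force'],o['finger_gap']);delta([.530,-.378,.026],-11.7)
cv2.imwrite("pics/c2.png",cv2.resize(np.hstack([snapshot("top")[170:290,340:500],snapshot("side")[120:240,230:390]])[:,:,::-1],None,fx=2.5,fy=2.5,interpolation=cv2.INTER_CUBIC))
E
```

```text
clock: 2.12
eef_pos: [0.5295, -0.3769, 0.0236]
eef_rot: [-0.001, 0.775, 0.632, -0.0]
wrist_force: [0.2, -0.1, 0.3]
finger_gap: 0.0931
grip_force: 0.0
clock: 2.75
eef_pos: [0.5305, -0.3776, 0.0261]
eef_rot: [0.0, 0.775, 0.632, 0.0]
wrist_force: [-0.2, -0.7, 0.1]
finger_gap: 0.0475
grip_force: 0.0
[-0.21968447 -0.66086214  0.1211022 ] 0.04754702412036531
shift [-0.0005 -0.0004  0.0001] turn [[0.0, 0.0, 0.1], [-0.0, 0.0, -179.9]] R [[0.201, 0.98, 0.0], [0.98, -0.201, -0.0], [-0.0, 0.0, -1.0]] TCP [ 0.5305 -0.3776  0.0261] q6 -0.49
```

View pics/c2.png

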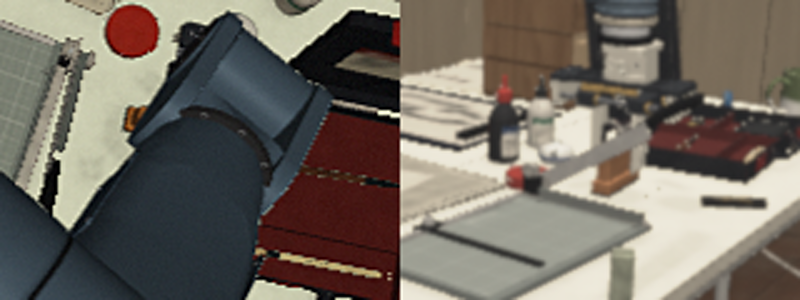

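The crop shows the gripper centred over the block (side part, ~(612,175)), with the blade arm clear in front of it. The fingers are still closing.

```bash
python3 -m pendant '0 0 0 0 0 0 1; 0 0 0 0 0 0 1; 0 0 0 0 0 0 1; 0 0 0 0 0 0 1; 0 0 0 0 0 0 1' 40
python3 -m pendant '0 0 0 0 0 -0.02 1; 0 0 0 0 0 -0.08 1; 0 0 0 0 0 -0.14 1; 0 0 0 0 0 -0.20 1; 0 0 0 0 0 -0.26 1'
python3 - <<'E'
from h import *
ey=np.array([np.cos(np.radians(52.6)),np.sin(np.radians(52.6))]);ex=np.array([ey[1],-ey[0]]);c=np.array([.5651,.218])
# block frame: block x at closing line; via point then start of wipe x=-36,y=-34
p=c-.037*ex-.033*ey;print(p,get_obs()['wrist_force'])
delta([*p,.29],-37.4)
E
```

```text
clock: 3.48
eef_pos: [0.5304, -0.3775, 0.0257]
eef_rot: [0.0, 0.775, 0.632, 0.0]
wrist_force: [0.8, -0.2, -1.1]
finger_gap: 0.0195
grip_force: 40.0
clock: 4.1
eef_pos: [0.5298, -0.3771, 0.2891]
eef_rot: [0.0, 0.775, 0.632, 0.0]
wrist_force: [-0.0, -0.3, -1.6]
finger_gap: 0.0199
grip_force: 40.0
[0.51566326 0.21425722] [-0.01263722 -0.29791031 -1.63040589]
shift [ 0.5764 -0.1327 -0.0012] turn [[0.0, 0.0, 25.8], [-0.0, 0.0, -154.2]] R [[0.201, 0.98, 0.0], [0.98, -0.201, -0.0], [-0.0, 0.0, -1.0]] TCP [ 0.5298 -0.3771  0.2891] q6 -0.49
```

```bash
python3 -m pendant '0 0 4 0.055 -0.013 0 1; 0 0 8 0.115 -0.026 0 1; 0 0 11 0.175 -0.040 0 1; 0 0 14 0.235 -0.054 0 1; 0 0 16 0.29 -0.067 0 1'
python3 - <<'E'
from h import *
delta([.5157,.2143,.29],-37.4)
E
```

```text
clock: 4.72
eef_pos: [0.5222, -0.0779, 0.287]
eef_rot: [0.0, 0.856, 0.518, 0.0]
wrist_force: [0.9, 0.5, -2.2]
finger_gap: 0.0196
grip_force: 40.0
shift [ 0.2557 -0.1414 -0.0031] turn [[0.0, -0.0, 9.7], [0.0, 0.1, -170.3]] R [[0.464, 0.886, 0.001], [0.886, -0.464, -0.0], [0.0, 0.001, -1.0]] TCP [ 0.5222 -0.0779  0.287 ] q6 0.25
```

```bash
python3 -m pendant '0 0 2 0.05 -0.028 0 1; 0 0 4 0.10 -0.056 0.02 1; 0 0 6 0.15 -0.084 0.05 1; 0 0 8 0.205 -0.113 0.08 1; 0 0 9.7 0.2557 -0.1414 0.12 1'
python3 -m pendant '0 0 0 0 0 0 1; 0 0 0 0 0 0.03 1; 0 0 0 0 0 0.06 1; 0 0 0 0 0 0.06 1; 0 0 0 0 0 0.06 1'
python3 - <<'E'
from h import *
delta([.5157,.2143,.038],-37.4)
cv2.imwrite("pics/c3.png",cv2.resize(np.hstack([snapshot("top")[145:265,140:300],snapshot("side")[190:310,160:320]])[:,:,::-1],None,fx=2.5,fy=2.5,interpolation=cv2.INTER_CUBIC))
E
```

```text
clock: 5.35
eef_pos: [0.5164, 0.2003, 0.1757]
eef_rot: [0.0, 0.896, 0.444, 0.001]
wrist_force: [0.8, -0.7, -2.0]
finger_gap: 0.0195
grip_force: 40.0
clock: 5.98
eef_pos: [0.5173, 0.198, 0.1168]
eef_rot: [0.0, 0.896, 0.444, 0.001]
wrist_force: [-0.3, 0.2, -1.6]
finger_gap: 0.02
grip_force: 40.0
shift [ 0.0118 -0.0113  0.0788] turn [[0.1, -0.1, 0.1], [0.1, 0.1, -179.9]] R [[0.606, 0.795, 0.002], [0.795, -0.606, 0.001], [0.002, 0.001, -1.0]] TCP [0.5173 0.198  0.1168] q6 0.93
```

View pics/c3.png

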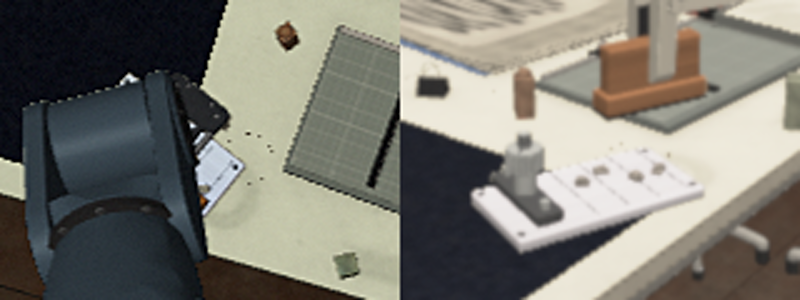

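The block hangs upright above the plate; chips are visible and undisturbed (side part, (580–660,175)). The nut stands at (523,165).

```bash
python3 -m pendant '0 0 0 0.0118 -0.0113 0 1; 0 0 0 0.0118 -0.0113 0.02 1; 0 0 0 0.0118 -0.0113 0.05 1; 0 0 0 0.0118 -0.0113 0.07 1; 0 0 0 0.0118 -0.0113 0.075 1'
python3 -m pendant '0 0 0 0 0 0.001 1; 0 0 0 0 0 0.002 1; 0 0 0 0 0 0.003 1; 0 0 0 0 0 0.004 1; 0 0 0 0 0 0.004 1'
python3 - <<'E'
from h import *
print(get_obs()['wrist_force'],get_obs()['wrist_torque']);delta([.5157,.2143,.038],-37.4)
E
```

```text
clock: 6.7
eef_pos: [0.5141, 0.2152, 0.0393]
eef_rot: [-0.0, 0.896, 0.444, -0.001]
wrist_force: [0.1, -0.2, -0.6]
finger_gap: 0.0198
grip_force: 40.0
clock: 7.32
eef_pos: [0.5151, 0.2148, 0.0377]
eef_rot: [0.0, 0.896, 0.444, 0.001]
wrist_force: [-5.2, -0.9, 16.2]
finger_gap: 0.0196
grip_force: 40.0
[-5.15228033 -0.93965973 16.24930935] [-0.32915376  1.0121764   0.07091144]
shift [-0.      0.0008 -0.0003] turn [[0.0, -0.1, 0.1], [0.1, 0.1, -179.9]] R [[0.606, 0.796, 0.001], [0.796, -0.606, 0.001], [0.001, 0.001, -1.0]] TCP [0.5151 0.2148 0.0377] q6 0.96
```

```bash
python3 -m pendant '0 0 0 0 0.008 -0.0005 1; 0 0 0 0 0.017 -0.0005 1; 0 0 0 0 0.026 -0.0005 1; 0 0 0 0 0.035 -0.0005 1; 0 0 0 0 0.044 -0.0005 1'
python3 -m pendant '0 0 0 0 0.009 0 1; 0 0 0 0 0.018 0 1; 0 0 0 0 0.027 0 1; 0 0 0 0 0.036 0 1; 0 0 0 0 0.043 0 1'
python3 - <<'E'
from h import *
o=get_obs();ey=np.array([np.cos(np.radians(52.6)),np.sin(np.radians(52.6))]);ex=np.array([ey[1],-ey[0]]);d=o['eef_pos'][:2]-[.5651,.218];print(d@ex,d@ey,o['wrist_torque'])
cv2.imwrite("pics/c4.png",cv2.resize(np.hstack([snapshot("top")[145:265,140:300],snapshot("side")[190:310,160:320]])[:,:,::-1],None,fx=2.5,fy=2.5,interpolation=cv2.INTER_CUBIC))
E
```

```text
clock: 7.95
eef_pos: [0.5496, 0.1886, 0.0377]
eef_rot: [-0.001, 0.896, 0.444, 0.0]
wrist_force: [-6.0, 5.9, 10.5]
finger_gap: 0.0198
grip_force: 40.0
clock: 8.57
eef_pos: [0.5839, 0.1624, 0.0377]
eef_rot: [-0.001, 0.896, 0.444, 0.0]
wrist_force: [-6.0, 4.6, 9.7]
finger_gap: 0.0201
grip_force: 40.0
0.0486457888989439 -0.032749601541681404 [ 0.8733241   1.37189177 -0.04944907]
```

View pics/c4.png

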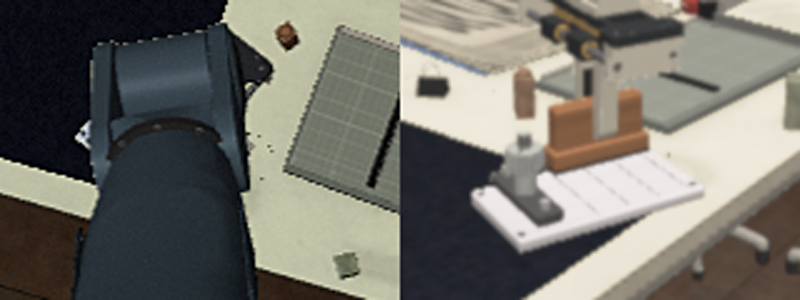

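The plate is bare behind the block (side part, (620,190)). I lift off and carry the block back.

```bash
python3 -m pendant '0 0 0 0 0.003 0 1; 0 0 0 0 0.003 -0.04 1; 0 0 0 0 0.003 -0.10 1; 0 0 0 0 0.003 -0.16 1; 0 0 0 0 0 -0.22 1'
python3 - <<'E'
from h import *
delta([.525,-.378,.29],-11.7)
E
```

```text
clock: 9.3
eef_pos: [0.5836, 0.1616, 0.2588]
eef_rot: [0.0, 0.896, 0.444, 0.0]
wrist_force: [1.1, 0.2, -2.2]
finger_gap: 0.02
grip_force: 40.0
shift [-0.4647  0.2805 -0.0313] turn [[0.0, -0.0, -25.6], [-0.0, -0.0, 154.4]] R [[0.606, 0.795, 0.001], [0.795, -0.606, 0.0], [0.0, 0.0, -1.0]] TCP [0.5836 0.1616 0.2588] q6 0.84
```

```bash
python3 -m pendant '0 0 -3 -0.05 0.03 -0.02 1; 0 0 -6 -0.10 0.06 -0.031 1; 0 0 -9 -0.15 0.09 -0.031 1; 0 0 -12 -0.20 0.12 -0.031 1; 0 0 -14 -0.25 0.15 -0.031 1'
python3 - <<'E'
from h import *
delta([.525,-.378,.29],-11.7)
a=snapshot("top")[:,:,::-1]
cv2.imwrite("pics/c5.png",cv2.resize(a[155:255,160:280],None,fx=5,fy=5,interpolation=cv2.INTER_CUBIC))
E
```

```text
clock: 9.93
eef_pos: [0.5511, -0.1298, 0.2879]
eef_rot: [0.0, 0.835, 0.55, 0.0]
wrist_force: [0.3, 0.3, -1.8]
finger_gap: 0.0197
grip_force: 40.0
shift [-0.2384  0.0738 -0.0021] turn [[0.0, -0.0, -11.5], [-0.0, -0.1, 168.5]] R [[0.394, 0.919, 0.001], [0.919, -0.394, -0.0], [0.0, 0.001, -1.0]] TCP [ 0.5511 -0.1298  0.2879] q6 0.09
```

View pics/c5.png

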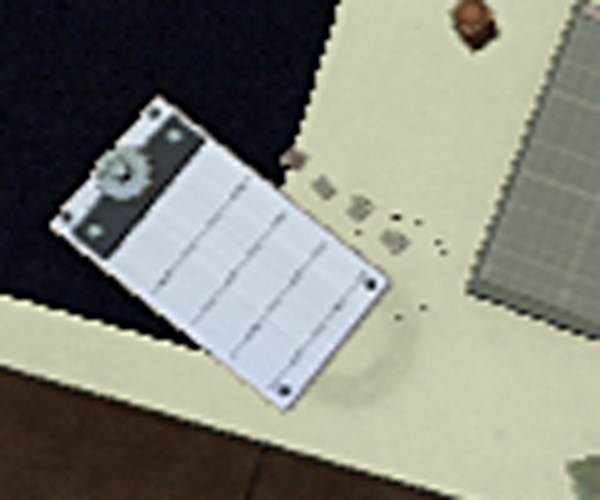

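All four chips lie on the table beyond the plate's edge ((293,158), (323,187), (360,208), (396,240)). Continue to the block's old place.

```bash
python3 -m pendant '0 0 -3 -0.055 0.017 0 1; 0 0 -6 -0.11 0.034 0 1; 0 0 -9 -0.165 0.051 0 1; 0 0 -11.5 -0.215 0.066 0 1; 0 0 -11.5 -0.2384 0.0738 0 1'
python3 -m pendant '0 0 0 0 0 0 1; 0 0 0 0 0 0.05 1; 0 0 0 0 0 0.10 1; 0 0 0 0 0 0.15 1; 0 0 0 0 0 0.18 1'
python3 - <<'E'
from h import *
delta([.528,-.380,.028],-11.7)
E
```

```text
clock: 10.6
eef_pos: [0.5244, -0.3784, 0.2873]
eef_rot: [-0.0, 0.777, 0.63, -0.0]
wrist_force: [-0.5, 0.5, -0.6]
finger_gap: 0.0196
grip_force: 40.0
clock: 11.22
eef_pos: [0.5251, -0.3737, 0.1053]
eef_rot: [-0.001, 0.776, 0.631, -0.0]
wrist_force: [1.2, 0.7, -0.8]
finger_gap: 0.0201
grip_force: 40.0
shift [-0.0057  0.0043  0.0772] turn [[-0.1, -0.1, -0.0], [-0.1, 0.2, 180.0]] R [[0.203, 0.979, -0.002], [0.979, -0.203, 0.002], [0.002, -0.002, -1.0]] TCP [ 0.5251 -0.3737  0.1053] q6 -0.49
```

```bash
python3 -m pendant '0 0 0 -0.005 0.004 0.03 1; 0 0 0 -0.005 0.004 0.055 1; 0 0 0 -0.005 0.004 0.07 1; 0 0 0 -0.005 0.004 0.076 1; 0 0 0 -0.005 0.004 0.0785 1'
python3 -m pendant '0 0 0 0 0 0.0005 1; 0 0 0 0 0 0.001 1; 0 0 0 0 0 0.001 1; 0 0 0 0 0 0.001 1; 0 0 0 0 0 0.001 1'
```

```text
clock: 11.85
eef_pos: [0.5286, -0.3817, 0.0295]
eef_rot: [0.0, 0.776, 0.631, 0.0]
wrist_force: [-1.1, 0.4, -1.5]
finger_gap: 0.0196
grip_force: 40.0
clock: 12.48
eef_pos: [0.5281, -0.3818, 0.028]
eef_rot: [0.0, 0.776, 0.631, 0.0]
wrist_force: [0.0, -0.4, -1.1]
finger_gap: 0.0197
grip_force: 40.0
```

```bash
python3 -m pendant '0 0 0 0 0 0.001 1; 0 0 0 0 0 0.0015 1; 0 0 0 0 0 0.002 1; 0 0 0 0 0 0.0022 1; 0 0 0 0 0 0.0022 1'
python3 -m pendant '0 0 0 0 0 0 0.2; 0 0 0 0 0 0 0.2; 0 0 0 0 0 0 0.2; 0 0 0 0 0 0 0.2; 0 0 0 0 0 0 0.2'
```

```text
clock: 13.1
eef_pos: [0.5281, -0.3818, 0.0258]
eef_rot: [-0.0, 0.776, 0.631, 0.0]
wrist_force: [-0.1, -0.5, -1.0]
finger_gap: 0.0199
grip_force: 40.0
clock: 13.72
eef_pos: [0.5281, -0.3819, 0.0257]
eef_rot: [0.0, 0.776, 0.631, 0.0]
wrist_force: [0.4, -0.2, 0.5]
finger_gap: 0.0369
grip_force: 0.0
```

```bash
python3 -m pendant '0 0 0 0 0 -0.03 0.2; 0 0 0 0 0 -0.09 0.2; 0 0 0 0 0 -0.15 0.2; 0 0 0 0 0 -0.21 -0.3; 0 0 0 0 0 -0.26 -0.3'
python3 - <<'E'
from h import *
delta([.601,.2652,.14],-11.7)
E
python3 -m pendant '0 0 -10 0.05 -0.013 0 -0.3; 0 0 -20 0.11 -0.025 0 -0.3; 0 0 -30 0.17 -0.037 0 -0.3; 0 0 -40 0.23 -0.05 0 -0.3; 0 0 -50 0.29 -0.062 0 -0.3'
python3 - <<'E'
from h import *
delta([.601,.2652,.14],-11.7)
cv2.imwrite("pics/c6.png",cv2.resize(np.hstack([snapshot("top")[190:270,370:470],snapshot("side")[160:240,250:350]])[:,:,::-1],None,fx=4,fy=4,interpolation=cv2.INTER_CUBIC))
E
```

```text
clock: 14.35
eef_pos: [0.5281, -0.3818, 0.2885]
eef_rot: [0.001, 0.776, 0.631, 0.0]
wrist_force: [0.1, -1.1, 0.3]
finger_gap: 0.0526
grip_force: 0.0
shift [ 0.6484 -0.0611  0.1479] turn [[0.1, 0.0, -0.1], [0.1, -0.1, 179.9]] R [[0.204, 0.979, 0.001], [0.979, -0.204, -0.001], [-0.001, 0.001, -1.0]] TCP [ 0.5281 -0.3818  0.2885] q6 -0.49
clock: 14.98
eef_pos: [0.5263, -0.0834, 0.2859]
eef_rot: [0.0, 0.434, 0.901, 0.0]
wrist_force: [1.3, -0.9, 0.7]
finger_gap: 0.0603
grip_force: 0.0
shift [0.2262 0.2755 0.1459] turn [[0.0, 0.0, 50.2], [-0.0, 0.0, -129.8]] R [[-0.623, 0.782, 0.0], [0.782, 0.623, -0.0], [-0.0, 0.0, -1.0]] TCP [ 0.5263 -0.0834  0.2859] q6 -0.92
```

View pics/c6.png

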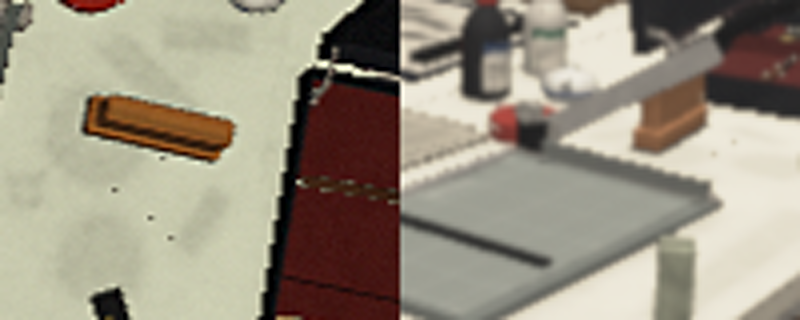

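The block stands upright on bare table (top part, (160,125)). On to the nut.

```bash
python3 -m pendant '0 0 -10 0.036 0.043 0 -1; 0 0 -20 0.072 0.087 0 -1; 0 0 -30 0.108 0.13 0 -1; 0 0 -40 0.144 0.174 0 -1; 0 0 -50 0.175 0.213 0 -1'
python3 - <<'E'
from h import *
delta([.601,.2652,.14],-11.7)
E
```

```text
clock: 15.7
eef_pos: [0.5862, 0.1854, 0.2858]
eef_rot: [0.0, 0.013, 1.0, -0.0]
wrist_force: [-0.0, -0.1, 0.9]
finger_gap: 0.0929
grip_force: 0.0
shift [-0.0126  0.0801  0.1457] turn [[0.0, 0.0, 100.2], [-0.0, 0.0, -79.8]] R [[-1.0, 0.026, 0.0], [0.026, 1.0, -0.0], [-0.0, -0.0, -1.0]] TCP [0.5862 0.1854 0.2858] q6 -1.31
```

```bash
python3 -m pendant '0 0 -10 -0.004 0.03 0.03 -1; 0 0 -20 -0.008 0.055 0.06 -1; 0 0 -30 -0.0126 0.0801 0.09 -1; 0 0 -40 -0.0126 0.0801 0.12 -1; 0 0 -50 -0.0126 0.0801 0.1457 -1'
python3 -m pendant '0 0 -10 0 0 0 -1; 0 0 -20 0 0 0 -1; 0 0 -20 0 0 0 -1; 0 0 -20 0 0 0 -1; 0 0 -20 0 0 0 -1'
python3 - <<'E'
from h import *
delta([.601,.2652,.040],-11.7)
a,b=snapshot("top"),snapshot("side")
cv2.imwrite("pics/c7.png",cv2.resize(np.hstack([a[145:265,140:300],b[200:320,150:310]])[:,:,::-1],None,fx=2.5,fy=2.5,interpolation=cv2.INTER_CUBIC))
E
```

```text
clock: 16.32
eef_pos: [0.601, 0.2633, 0.1386]
eef_rot: [-0.0, -0.411, 0.912, -0.0]
wrist_force: [0.2, 0.1, 1.1]
finger_gap: 0.093
grip_force: 0.0
clock: 16.95
eef_pos: [0.601, 0.2635, 0.1401]
eef_rot: [0.0, -0.56, 0.829, -0.0]
wrist_force: [-0.0, -0.2, -0.4]
finger_gap: 0.0928
grip_force: 0.0
shift [-0.0016  0.0007  0.1001] turn [[0.0, 0.0, 169.8], [-0.0, 0.0, -10.2]] R [[-0.374, -0.928, 0.0], [-0.928, 0.374, 0.0], [-0.0, -0.0, -1.0]] TCP [0.601  0.2635 0.1401] q6 -2.42
```

View pics/c7.png

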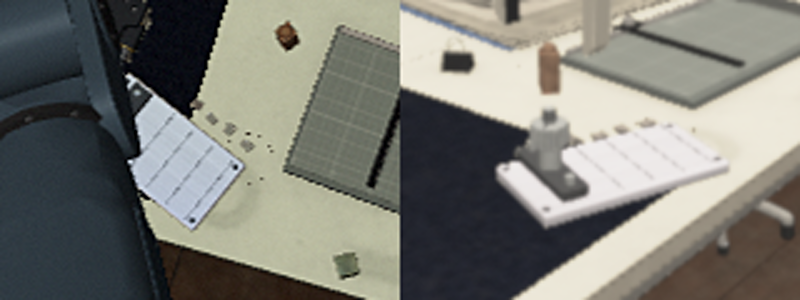

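The fingers straddle the nut's axis (side part: nut (550,130), fingers at (510,10) and (595,25)). Descend and grip.

```bash
python3 -m pendant '0 0 0 -0.0016 0.0007 0.02 -1; 0 0 0 -0.0016 0.0007 0.045 -1; 0 0 0 -0.0016 0.0007 0.07 -1; 0 0 0 -0.0016 0.0007 0.09 -1; 0 0 0 -0.0016 0.0007 0.10 -1'
python3 -m pendant '0 0 0 0 0 0 1; 0 0 0 0 0 0 1; 0 0 0 0 0 0 1; 0 0 0 0 0 0 1; 0 0 0 0 0 0 1' 30
python3 -m pendant '0 0 0 0 0 0 1; 0 0 0 0 0 0 1; 0 0 0 0 0 0 1; 0 0 0 0 0 0 1; 0 0 0 0 0 0 1' 30
python3 -c "
from h import *
print(get_obs()['wrist_torque'],get_obs()['qpos'][5])"
```

```text
clock: 17.68
eef_pos: [0.6002, 0.2652, 0.0382]
eef_rot: [-0.001, -0.561, 0.828, 0.0]
wrist_force: [-0.7, 0.1, 0.5]
finger_gap: 0.093
grip_force: 0.0
clock: 18.3
eef_pos: [0.6009, 0.2654, 0.0403]
eef_rot: [0.0, -0.561, 0.828, -0.0]
wrist_force: [0.0, 0.1, 0.2]
finger_gap: 0.0475
grip_force: 0.0
clock: 18.92
eef_pos: [0.6005, 0.2656, 0.0401]
eef_rot: [-0.0, -0.561, 0.828, 0.0]
wrist_force: [-4.4, 3.0, 4.7]
finger_gap: 0.0302
grip_force: 30.0
[ 0.41302321  0.78941073 -0.00870784] -2.4162154626387187
```

```bash
for i in 1; do :; done
python3 -m pendant '0 0 10 0 0 0.0001 1; 0 0 20 0 0 0.0002 1; 0 0 30 0 0 0.0003 1; 0 0 40 0 0 0.0004 1; 0 0 50 0 0 0.0006 1'
python3 -c "
from h import *
print(get_obs()['wrist_torque'],get_obs()['qpos'][5])"
python3 -m pendant '0 0 10 0 0 0.0001 1; 0 0 20 0 0 0.0002 1; 0 0 30 0 0 0.0003 1; 0 0 40 0 0 0.0004 1; 0 0 50 0 0 0.0006 1'
python3 -c "
from h import *
print(get_obs()['wrist_torque'],get_obs()['qpos'][5])"
```

```text
clock: 19.55
eef_pos: [0.5986, 0.2675, 0.0395]
eef_rot: [-0.002, -0.155, 0.988, 0.001]
wrist_force: [-16.4, 15.9, 8.2]
finger_gap: 0.0305
grip_force: 30.0
[2.71121567 2.58472786 0.09139999] -1.5379695229916042
clock: 20.18
eef_pos: [0.599, 0.2701, 0.039]
eef_rot: [-0.002, 0.277, 0.961, 0.003]
wrist_force: [-12.4, 30.1, 2.8]
finger_gap: 0.0308
grip_force: 30.0
[5.07815896 1.88864482 0.08799274] -0.6652836233850399
```

Side load is building: the grip is about 3 mm off-centre on the nut's axis, which I work out at (0.6017, 0.2685). Regrip centred.

```bash
python3 -m pendant '0 0 0 0 0 0 -0.2; 0 0 0 0 0 0 -0.2; 0 0 0 0 0 0 -0.2; 0 0 0 0 0 0 -0.2; 0 0 0 0 0 0 -0.2' 30
python3 -c "
from h import *
delta([.6017,.2685,.0385],-11.7);print(get_obs()['wrist_force'])"
```

```text
clock: 20.8
eef_pos: [0.601, 0.2652, 0.0388]
eef_rot: [0.0, 0.274, 0.962, -0.0]
wrist_force: [-0.6, -0.4, -0.5]
finger_gap: 0.0557
grip_force: 0.0
shift [0.0011 0.0032 0.0003] turn [[0.0, 0.0, 69.9], [-0.0, 0.0, -110.1]] R [[-0.85, 0.527, 0.0], [0.527, 0.85, -0.0], [-0.0, -0.0, -1.0]] TCP [0.601  0.2652 0.0388] q6 -0.67
[-0.55247851 -0.37884778 -0.50646905]
```

```bash
python3 -m pendant '0 0 0 0.0011 0.0032 0.0003 0; 0 0 0 0.0011 0.0032 0.0003 1; 0 0 0 0.0011 0.0032 0.0003 1; 0 0 0 0.0011 0.0032 0.0003 1; 0 0 0 0.0011 0.0032 0.0003 1' 30
python3 -m pendant '0 0 0 0 0 0 1; 0 0 0 0 0 0 1; 0 0 0 0 0 0 1; 0 0 0 0 0 0 1; 0 0 0 0 0 0 1' 30
python3 -m pendant '0 0 10 0 0 0.0001 1; 0 0 20 0 0 0.0002 1; 0 0 30 0 0 0.0003 1; 0 0 40 0 0 0.0004 1; 0 0 50 0 0 0.0006 1'
python3 -c "
from h import *
print(get_obs()['wrist_torque'],get_obs()['qpos'][5],get_obs()['tau'][5])"
```

```text
clock: 21.42
eef_pos: [0.6017, 0.2689, 0.0385]
eef_rot: [0.0, 0.274, 0.962, 0.0]
wrist_force: [0.5, 3.1, -2.2]
finger_gap: 0.0304
grip_force: 30.0
clock: 22.05
eef_pos: [0.6017, 0.2689, 0.0386]
eef_rot: [0.0, 0.274, 0.962, 0.0]
wrist_force: [1.4, 5.3, -2.7]
finger_gap: 0.0304
grip_force: 30.0
clock: 22.68
eef_pos: [0.6018, 0.2683, 0.0384]
eef_rot: [0.0, 0.656, 0.755, -0.0]
wrist_force: [-0.5, -1.4, 4.8]
finger_gap: 0.0303
grip_force: 30.0
[-0.17411361 -0.04465729  0.76456026] 0.21092631045616897 -1.585170328617096
```

```bash
python3 -m pendant '0 0 4 0 0 0 1; 0 0 8 0 0 0 1; 0 0 12 0 0 0 1; 0 0 15 0 0 0 1; 0 0 15 0 0 0 1' 30
python3 -c "
from h import *
print(get_obs()['wrist_torque'],get_obs()['qpos'][5],get_obs()['tau'][5])
cv2.imwrite('pics/c8.png',cv2.resize(snapshot('side')[220:300,170:270][:,:,::-1],None,fx=6,fy=6,interpolation=cv2.INTER_CUBIC))"
```

```text
clock: 23.3
eef_pos: [0.6017, 0.2684, 0.0385]
eef_rot: [0.0, 0.747, 0.664, -0.0]
wrist_force: [-1.9, 0.0, 6.4]
finger_gap: 0.0305
grip_force: 30.0
[-0.06650667  0.20280956  0.40783649] 0.46716689692592994 0.8520884066820145
```

View pics/c8.png

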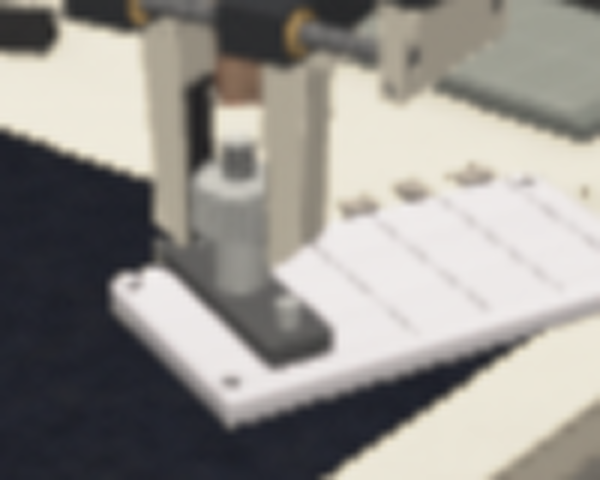

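The nut is between the fingers, chips behind at (350–480,190). Static torque of 0.4 N m, ten times the thread friction, indicates the stop. One confirmation at a stronger grip.

```bash
python3 -m pendant '0 0 0 0 0 0 1; 0 0 4 0 0 0 1; 0 0 8 0 0 0 1; 0 0 8 0 0 0 1; 0 0 8 0 0 0 1' 60
python3 -c "
from h import *
print(get_obs()['wrist_torque'],get_obs()['qpos'][5],get_obs()['tau'][5])"
```

```text
clock: 23.98
eef_pos: [0.6015, 0.2679, 0.0386]
eef_rot: [0.0, 0.791, 0.611, -0.001]
wrist_force: [-1.7, -3.3, 8.1]
finger_gap: 0.0299
grip_force: 60.0
[-0.52818771  0.43708701  0.69546914] 0.6055458807929291 0.7211959920823574
```

```bash
python3 -m pendant '0 0 -9 0 0 -0.0001 1; 0 0 -18 0 0 -0.0002 1; 0 0 -28 0 0 -0.0003 1; 0 0 -37 0 0 -0.0004 1; 0 0 -46 0 0 -0.0005 1' 60
python3 -m pendant '0 0 -9 0 0 -0.0001 1; 0 0 -18 0 0 -0.0002 1; 0 0 -28 0 0 -0.0003 1; 0 0 -37 0 0 -0.0004 1; 0 0 -46 0 0 -0.0005 1' 60
python3 -m pendant '0 0 0 0 0 0 1; 0 0 0 0 0 0 1; 0 0 0 0 0 0 1; 0 0 0 0 0 0 1; 0 0 0 0 0 0 1' 40
python3 -c "
from h import *
o=get_obs();print(o['wrist_torque'],o['qpos'][5],o['joint_velocities'].round(4))"
```

```text
clock: 24.6
eef_pos: [0.6023, 0.268, 0.0391]
eef_rot: [0.001, 0.488, 0.873, 0.0]
wrist_force: [2.4, -2.4, 4.2]
finger_gap: 0.0301
grip_force: 60.0
clock: 25.22
eef_pos: [0.6028, 0.2688, 0.0396]
eef_rot: [0.001, 0.108, 0.994, 0.001]
wrist_force: [5.1, 2.2, 1.0]
finger_gap: 0.0299
grip_force: 60.0
clock: 25.85
eef_pos: [0.6028, 0.2688, 0.0397]
eef_rot: [0.001, 0.112, 0.994, 0.0]
wrist_force: [4.4, 1.7, 2.5]
finger_gap: 0.0304
grip_force: 40.0
[ 0.46583652 -1.01112281  0.03992418] -0.9963490724392063 [ 0.0006 -0.0001  0.001  -0.0014  0.0003 -0.0006]
```

```bash
python3 -c "
from h import *
print(hand_in())"
```

```text
the job is handed in; nothing more can be done
None
```

I've handed the job in at about 26 s of the 72 s allowed: the scraps are off the plate on the table, the block stands upright on bare table near where it started, and the nut was screwed to its stop, backed off about 92° (1.60 rad) and is still gripped at 40 N, with the arm still; the judge's verdict was not reported.

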